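# Snap the red lid onto the parts tub

### The arm

A 6-joint arm with a two-finger parallel gripper is mounted at the origin on the work surface. World frame = base frame: x ahead of the robot, y to its left, z up, the work surface at z = 0. Lengths are in m, angles in rad, forces in N, time in s.
With the tool pointing down it reaches from about 0.375 to 0.975 m from the base axis. Payload 3.8 kg.
Tool frame: the origin (TCP) lies midway between the tips of the shut fingers; the grasp point (between the pads) lies 19 mm behind it; z points along the fingers, y is the line along which they close (so a half turn about z gives the same grasp; the last joint's range is limited). The gripper opens to 85 mm and grips with 20 to 120 N. Pads are 22 mm wide; open, the fingers measure 114 mm over their backs; the gripper's body (76 mm by 85 mm) begins 54 mm behind the grasp point. The pads swing forward as they close: fully open they stand 13 mm farther back than shut.
Start: joints at [1.086, 0.264, 1.604, -0, 1.274, -0.037], TCP at [0.292, 0.608, 0.231] pointing down, gripper open.
Joint ranges: [-2.63, 2.63], [-0.94, 2.18], [0.31, 2.57], [-1.31, 4.45], [0, 2.66], [-2.55, 2.55]. Speed limits (rad/s): [2.57, 2.57, 3.14, 3.14, 3.14, 3.14].

### API

Orientations are given as a rotation vector (axis times angle).
In Python, from workcell import bot, imaging gives the robot as it stands.
- The arm moves only by the tool step_arm, never from a script. Its argument "series" is a list of rows, each an object of numbers: "grip": the closure, from -1 (fully open) to 1 (shut); "x", "y", "z": the shift along the tool's x, y, z normalised to -1 to 1, where 1 is 500 mm; "ax", "ay", "az": the turn, a rotation vector about the tool's x, y, z normalised to -1 to 1, where 1 is 30 degrees. A call has 1 to 12 rows; each row is the pose to reach, as a shift and turn from the pose commanded when the call began, along the tool's axes at that moment; what a row does not reach only later rows make up. A row lasts 1/10 s, in which the tool goes at most 50 mm and 8.59 degrees, less where a joint would pass 70% of its speed; a pose out of reach is approached as far as the arm can. A call with a number of a shift or a turn outside -1 to 1 is refused whole. A call with a gripper value outside its range is refused whole. The fingers move at their own pace and stop on an object; "force" is the grip in N (left out, the last holds). Time passes only in rows, so rows that repeat a pose let the fingers close. It gives the time, the measured TCP pose, the force, the opening and the grip force at its end, in the units of the state.
- bot.read_state(): the state, without advancing time (a new reading comes with each control period).
- imaging.read_camera(name): name is "scene" or "side" or "wrist"; returns a dict with "img" (420x560x3 uint8, red, green, blue), "fx", "fy", "cx", "cy" (pixels), "R" (3x3) and "t" (3): a world point X has camera coordinates R X + t. Camera axes: x right, y down, z forward; pixel columns grow to the right and rows downward; lengths in m; the calibration is good to about 2 mm. A picture is of the moment at which its call begins. There is no depth.
- bot.finish_job(): hands the job in; it is judged then, once.
The state is a dict: "time": time; "q": joint angles; "joint_vel": joint speeds; "joint_torque": joint torques, N m; "tool_pos": TCP position; "tcp_rot": TCP orientation; "wrist_force": force on the tool from outside, world axes, zero at the start; "torque": the same for the moment, N m; "width": opening from 0.0 (shut) to 1.0 (fully open); "grip_force": force on a finger pad.
Only numpy, scipy, OpenCV 4.12 (cv2) and the standard library are available. Lean on these libraries where they do the work, as an engineer would, in place of code of your own. Each camera call takes 0.05 s, during which the arm holds its last target. There are 200 camera calls.

### The job

Close the blue parts tub on the counter: take the large red lid by its knob, set it squarely on the tub and press it down until it snaps fully home all round, then let go. Set it on by hand, do not let it fall onto the tub, and leave the small yellow lid and the brass collar where they are.

Things in the scene. Friction and masses are not known exactly. Their poses are not given: they have to be found in the camera images.
- lid: Large round red snap lid, 116 mm in diameter, 70 to 120 g, skirt down on the counter. Origin: centre of the skirt's lower edge, z up. Plate underside 28 mm, plate top 32 mm above it; on the axis a round black knob, 30 mm in diameter, from 32 to 62 mm. The skirt narrows inside from 110 mm diameter at the lower edge to a 96 mm bead 13 to 16 mm up, so it centres itself on the tub. Any yaw will do.
- tub: Round blue open tub with small parts in it, fixed to the counter. Origin: centre of its underside, z up. 75 mm tall, 100 mm in diameter, 86 mm at the rim. Four black sprung catches stand out 4 mm, 68 mm up. A loose lid rests on them, its origin about 58 mm above the tub's; 5 to 10 N straight down on the knob snaps it home (plate on rim, its origin 47 mm above the tub's) and the catches keep it there.
- small_lid: Smaller round yellow lid with a black knob, 76 mm in diameter, 44 mm tall with its knob, loose on the counter. It does not fit the tub; leave it alone. Origin: centre of its underside.
- collar: Brass depth stop collar, a ring 60 mm in outer and 30 mm in inner diameter, 22 mm tall, loose on the counter; leave it alone. Origin: centre of its underside.
Things that resemble listed ones, but are neither listed nor needed, are in the scene too. There is more than one size of the lid; the one meant has the size given above. Of the things that look like the tub, take the one that is nearest to the robot's base at the start.

How it is judged:
At the end, for the whole second after the job is handed in: The red lid is snapped home on the tub and at rest: its origin 43 to 51 mm above the tub's origin (47 mm is fully home, about 58 mm is resting on the catches), within 10 mm of the tub's axis, tilted less than 4 degrees (z of lid in the frame of tub between 0.043 and 0.051 m and horizontal distance between lid and tub below 0.01 m and angle between lid's own z axis and vertical below 0.07 rad and linear speed of lid below 0.02 m/s); the robot touches nothing.
It fails at once if the small yellow lid is moved more than 30 mm (distance of small_lid from where it was at the start of the episode above 0.03 m).
It fails at once if the brass collar is moved more than 30 mm (distance of collar from where it was at the start of the episode above 0.03 m).
It fails at once if the red lid is dropped onto the tub (faster than 0.7 m/s over it) (linear speed of lid above 0.7 m/s and horizontal distance between lid and tub below 0.03 m).
It also fails if it takes over 37 s, if anything falls off the work surface, if the arm or the gripper's body presses on something with over 40 N, if the wrist force passes 120 N, or if a joint passes its speed limit or range.

## Working session

There is one attempt and no reset: what is moved stays moved. The work goes in short steps, Python scripts to look and compute and a tool call to move; the robot and the scene stay as the last step left them, time stands still between calls to the robot, and variables do not carry over. Pictures are saved under pics/ and viewed, at most 10 in all, crops included, and the job is handed in when it is done.

Besides the shell and the picture viewer there is one more tool, called after ">>>" by a JSON object that holds its "op" and its "data". step_arm: Moves the arm, as the interface text tells. Scaled input: -1 to 1 covers 500 mm each way for a shift and 30 degrees each way for a turn. Its arguments: {"type":"object","properties":{"series":{"type":"array","items":{"type":"object","properties":{"grip":{"type":"number"},"x":{"type":"number","minimum":-1,"maximum":1},"y":{"type":"number","minimum":-1,"maximum":1},"z":{"type":"number","minimum":-1,"maximum":1},"ax":{"type":"number","minimum":-1,"maximum":1},"ay":{"type":"number","minimum":-1,"maximum":1},"az":{"type":"number","minimum":-1,"maximum":1}}}},"force":{"type":"number"}},"required":["series"]}

```bash
mkdir -p pics
cat > h.py <<'E'
import numpy as np, cv2, json
from workcell import bot, imaging
def snap(name,f):
    c=imaging.read_camera(name); cv2.imwrite(f'pics/{f}.png',c['img'][:,:,::-1])
    np.savez(f'pics/{f}.npz',**{k:c[k] for k in c}); return c
def load(f): return dict(np.load(f'pics/{f}.npz'))
def proj(c,X):
    p=np.array(c['R'])@np.array(X,float)+c['t']; return np.array([c['fx']*p[0]/p[2]+c['cx'],c['fy']*p[1]/p[2]+c['cy']])
def plane(c,u,v,z):
    R=np.array(c['R']); d=R.T@np.array([(u-c['cx'])/c['fx'],(v-c['cy'])/c['fy'],1]); o=-R.T@c['t']
    return o+d*(z-o[2])/d[2]
E
python3 - <<'E'
from h import *
a=snap('scene','s0');b=snap('side','d0')
for c in(a,b): print(-np.array(c['R']).T@c['t'])
print(bot.read_state())
E
```

```text
[ 1.21080103 -0.4746718   0.87632311]
[ 0.0471586  -0.68613695  0.82288632]
{'time': 0.1, 'q': array([ 1.08610322e+00,  2.64677970e-01,  1.60525041e+00,  5.40717120e-06,
        1.27372509e+00, -3.68465333e-02]), 'joint_vel': array([ 0.00089884, -0.00173045, -0.0012836 , -0.00174587, -0.0007967 ,
       -0.00047708]), 'joint_torque': array([ 4.46339427e-04, -5.16705465e+01, -3.68589556e+01, -7.67627557e-05,
        6.19161496e-03, -2.45178239e-05]), 'tool_pos': array([0.29194536, 0.60785129, 0.23007943]), 'tcp_rot': array([-0.69749456, -3.06263391,  0.00312505]), 'wrist_force': array([ 0.13022651, -0.22514291,  0.09019391]), 'torque': array([0.03294953, 0.01678643, 0.01403948]), 'grip_force': 0.0, 'width': 0.9971699247894402}
```

View pics/s0.png

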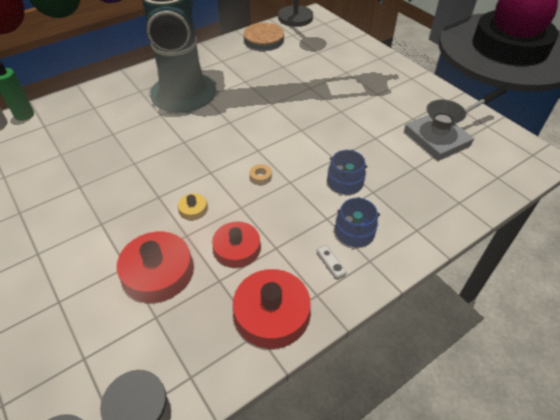

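View pics/d0.png

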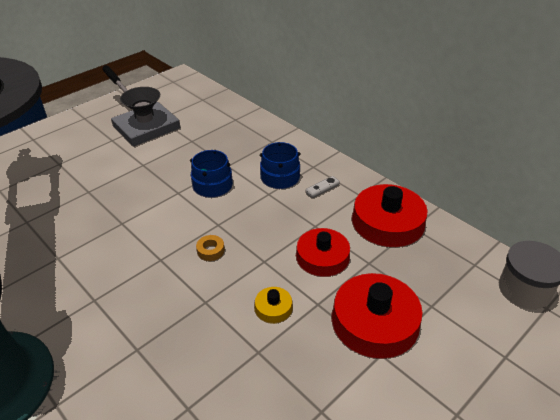

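The scene view shows three red lids: (155,265), (236,243) and (271,307). There are two blue tubs at (347,172) and (357,222). The yellow lid is at (192,205) and the collar at (260,173). In the side view the lids are at (377,313), (323,250) and (390,213), and the tubs at (211,172) and (280,164). Next I'll fit the sizes and positions from the colour outlines.

```bash
cat >> h.py <<'E'
from scipy.optimize import least_squares
def mask(img,col):
    h=cv2.cvtColor(img,cv2.COLOR_RGB2HSV)
    if col=='red': return cv2.inRange(h,(0,170,80),(6,255,255))|cv2.inRange(h,(172,170,80),(180,255,255))
    if col=='blue': return cv2.inRange(h,(105,110,25),(130,255,255))
    return cv2.inRange(h,(10,130,80),(32,255,255))
def bbox(c,col,u,v):
    m=cv2.morphologyEx(mask(c['img'],col),cv2.MORPH_OPEN,np.ones((3,3)))
    n,l,s,_=cv2.connectedComponentsWithStats(m)
    i=l[max(0,v-12):v+12,max(0,u-12):u+12]; i=np.bincount(i[i>0]).argmax(); x,y,w,h,_=s[i]
    return np.array([x-.5,y-.5,x+w-.5,y+h-.5])
T=np.linspace(0,2*np.pi,72)
def fit(obs,rings,s0=1.):
    # obs: list (cam,bbox); rings (r,z)
    def f(p):
        P=np.array([[p[0]+p[2]*r*np.cos(t),p[1]+p[2]*r*np.sin(t),p[2]*z] for r,z in rings for t in T])
        out=[]
        for c,b in obs:
            q=np.array([proj(c,X) for X in P]); out+=list(np.r_[q.min(0),q.max(0)]-b)
        return out
    x0=plane(obs[0][0],*(obs[0][1][:2]+obs[0][1][2:])/2,.02)
    r=least_squares(f,[x0[0],x0[1],s0]); return r.x,np.abs(r.fun).max()
LID=[(.058,0),(.058,.032)]
E
python3 - <<'E'
from h import *
a=load('s0');b=load('d0')
for n,col,p,q,R in [('A','red',(155,275),(377,330),LID),('B','red',(236,250),(323,260),LID),('C','red',(271,320),(390,230),LID),
  ('T1','blue',(347,182),(211,182),[(.05,0),(.043,.075),(.05,.06)]),('T2','blue',(357,235),(280,175),[(.05,0),(.043,.075),(.05,.06)]),
  ('Y','y',(192,210),(273,310),[(.038,0),(.038,.02)]),('col','y',(260,180),(210,255),[(.03,0),(.03,.022)])]:
    A,B=bbox(a,col,*p),bbox(b,col,*q); x,e=fit([(a,A),(b,B)],R); print(n,A,B,x.round(4),e.round(2),np.hypot(*x[:2]).round(3))
big=cv2.resize(a['img'][120:360,100:400,::-1],None,fx=2.5,fy=2.5,interpolation=cv2.INTER_CUBIC);cv2.imwrite('pics/crop.png',big)
E
```

```text
Traceback (most recent call last):
  File "h.py", line 21, in bbox
    i=l[max(0,v-12):v+12,max(0,u-12):u+12]; i=np.bincount(i[i>0]).argmax(); x,y,w,h,_=s[i]
                                              ~~~~~~~~~~~~~~~~~~~~~~~~~~^^
ValueError: attempt to get argmax of an empty sequence
```

```bash
cat > m.py <<'E'
from h import *
a=load('s0');b=load('d0')
for c,u,v in [(a,155,285),(a,347,185),(b,211,182),(a,200,210),(a,253,176),(b,377,330)]: print(cv2.cvtColor(c['img'],cv2.COLOR_RGB2HSV)[v,u])
big=cv2.resize(a['img'][130:350,110:400,::-1],None,fx=2.6,fy=2.6,interpolation=cv2.INTER_CUBIC);cv2.imwrite('pics/crop.png',big)
for n,col,p,q,R in [('A','red',(155,275),(377,330),LID),('B','red',(236,250),(323,260),LID),('C','red',(271,320),(390,230),LID),
  ('T1','blue',(347,182),(211,182),[(.05,0),(.043,.075),(.05,.06)]),('T2','blue',(357,235),(280,175),[(.05,0),(.043,.075),(.05,.06)]),
  ('Y','y',(192,210),(273,310),[(.038,0),(.038,.02)]),('col','y',(260,180),(210,255),[(.03,0),(.03,.022)])]:
  try:
    A,B=bbox(a,col,*p),bbox(b,col,*q); x,e=fit([(a,A),(b,B)],R); print(n,A,B,x.round(4),e.round(2),np.hypot(*x[:2]).round(3))
  except ValueError as e: print(n,e)
E
sed -i 's/(105,110,25)/(105,110,15)/' h.py; python3 m.py
```

```text
[  2 153 200]
[113  80  89]
[110 235  63]
[ 21 143 210]
[ 17 123 204]
[  1 255 182]
A attempt to get argmax of an empty sequence
B [219.5 234.5 257.5 258.5] [296.5 227.5 349.5 266.5] [ 0.6445 -0.1847  0.7694] 6.69 0.67
C [233.5 270.5 308.5 337.5] [353.5 183.5 426.5 232.5] [ 0.8237 -0.2128  1.2649] 10.48 0.851
T1 attempt to get argmax of an empty sequence
T2 [360.5 222.5 365.5 225.5] [259.5 141.5 299.5 187.5] [0.7688 0.0882 0.5157] 13.17 0.774
Y [178.5 194.5 205.5 214.5] [254.5 286.5 292.5 322.5] [ 0.4672 -0.2169  0.9035] 4.66 0.515
col attempt to get argmax of an empty sequence
```

View pics/crop.png

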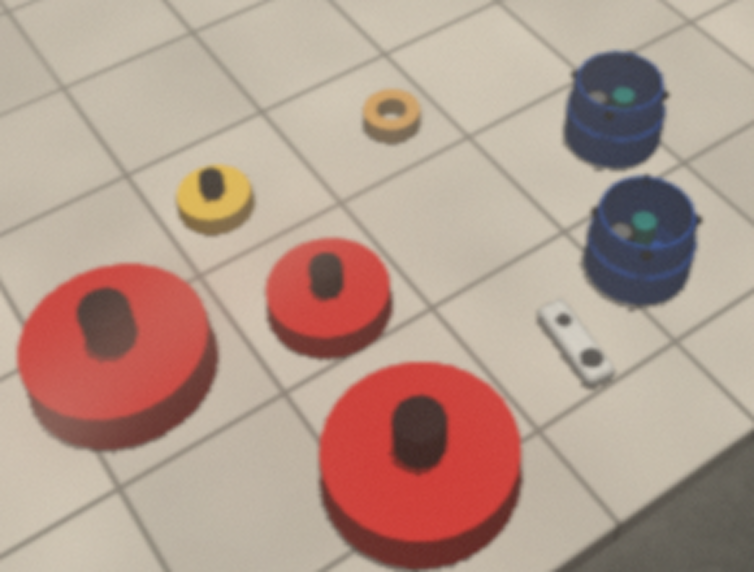

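The crop, at 2.6x, shows A (115,350), B (328,295) and C (420,460) in red, with the tubs at (615,110) and (640,240). The scene camera's colours are washed out, so I'll loosen the masks.

```bash
sed -i 's/(0,170,80),(6,255,255)/(0,110,45),(9,255,255)/;s/(172,170,80)/(170,110,45)/;s/(105,110,15)/(100,60,10)/;s/(10,130,80),(32/(8,95,60),(32/' h.py; python3 m.py
```

```text
[  2 153 200]
[113  80  89]
[110 235  63]
[ 21 143 210]
[ 17 123 204]
[  1 255 182]
A [116.5 231.5 192.5 301.5] [330.5 272.5 422.5 358.5] [ 0.5857 -0.3725  1.3949] 0.83 0.694
B [212.5 221.5 259.5 266.5] [295.5 227.5 349.5 276.5] [ 0.6353 -0.1901  0.9549] 0.73 0.663
C [232.5 268.5 309.5 348.5] [351.5 183.5 427.5 246.5] [ 0.8227 -0.2194  1.3901] 1.08 0.851
T1 [328.5 161.5 364.5 192.5] [190.5 149.5 232.5 196.5] [0.6219 0.1621 0.8774] 6.74 0.643
T2 [336.5 198.5 377.5 245.5] [259.5 141.5 299.5 188.5] [0.7597 0.0732 0.959 ] 1.53 0.763
Y [177.5 192.5 206.5 219.5] [253.5 285.5 292.5 323.5] [ 0.4678 -0.2173  0.9777] 1.35 0.516
col [249.5 164.5 270.5 179.5] [195.5 234.5 224.5 260.5] [ 0.4716 -0.0122  0.929 ] 4.69 0.472
```

```bash
cat >> h.py <<'E'
from scipy.spatial.transform import Rotation as Ro
def shift(X,s=None):
    s=s or bot.read_state(); return (Ro.from_rotvec(s['tcp_rot']).as_matrix().T@(np.array(X)-s['tool_pos'])/.5).round(4)
E
python3 - <<'E'
from h import *
a=load('s0');b=load('d0')
R=[(.05,0),(.043,.075),(.05,.06)]
print(fit([(a,np.array([327,149.5,365,194.5])),(b,bbox(b,'blue',211,182))],R))
print(Ro.from_rotvec(bot.read_state()['tcp_rot']).as_matrix().round(3))
print(shift([.635,-.19,.23]),shift([.46,.21,.23]))
E
```

```text
(array([0.61740559, 0.16277106, 0.97662489]), np.float64(1.437454314609738))
[[-0.901  0.433 -0.001]
 [ 0.433  0.901 -0.002]
 [ 0.    -0.002 -1.   ]]
[-1.3094 -1.1412  0.0024] [-0.6475 -0.5717  0.0013]
```

Lid candidates are A (155,265) and C (271,307), both about 1.4 times the stated size, and B (236,243), about 1.0 times, so I choose **B**. Tub candidates are T1 (347,170), 0.64 m from the base, and T2 (357,221), 0.76 m, so I choose **T1**. The crop confirms both.

>>> {"op": "step_arm", "data": {"series": [{"x":-0.65,"y":-0.57,"z":0,"grip":-1},{"x":-0.65,"y":-0.57,"z":0,"grip":-1},{"x":-0.65,"y":-0.57,"z":0,"grip":-1},{"x":-0.65,"y":-0.57,"z":0,"grip":-1},{"x":-0.65,"y":-0.57,"z":0,"grip":-1},{"x":-0.65,"y":-0.57,"z":0,"grip":-1},{"x":-0.65,"y":-0.57,"z":0,"grip":-1},{"x":-0.65,"y":-0.57,"z":0,"grip":-1},{"x":-0.65,"y":-0.57,"z":0,"grip":-1},{"x":-0.65,"y":-0.57,"z":0,"grip":-1}]}}

```text
validation failed for argument at $.se...
```

>>> {"op": "step_arm", "data": {"series": [{"x":-0.64,"y":-0.57,"z":0,"grip":-1},{"x":-0.64,"y":-0.57,"z":0,"grip":-1},{"x":-0.64,"y":-0.57,"z":0,"grip":-1},{"x":-0.64,"y":-0.57,"z":0,"grip":-1},{"x":-0.64,"y":-0.57,"z":0,"grip":-1},{"x":-0.64,"y":-0.57,"z":0,"grip":-1},{"x":-0.64,"y":-0.57,"z":0,"grip":-1},{"x":-0.64,"y":-0.57,"z":0,"grip":-1},{"x":-0.64,"y":-0.57,"z":0,"grip":-1},{"x":-0.64,"y":-0.57,"z":0,"grip":-1},{"x":-0.64,"y":-0.57,"z":0,"grip":-1}]}}

```text
validation failed for argument at $.se...
```

Run:
```python
from h import *
w=snap('wrist','w0'); s=bot.read_state(); print(s['time'],s['tool_pos'],s['q'].round(2)); print(-np.array(w['R']).T@w['t'])
print('lid knob top px',proj(w,[.635,-.19,.062]))
```

```text
0.15 [0.29198907 0.60793217 0.23022466] [ 1.09  0.26  1.61  0.    1.27 -0.04]
[0.21701903 0.64422768 0.37265546]
lid knob top px [-48.92443655 551.70626164]
```

View pics/w0.png

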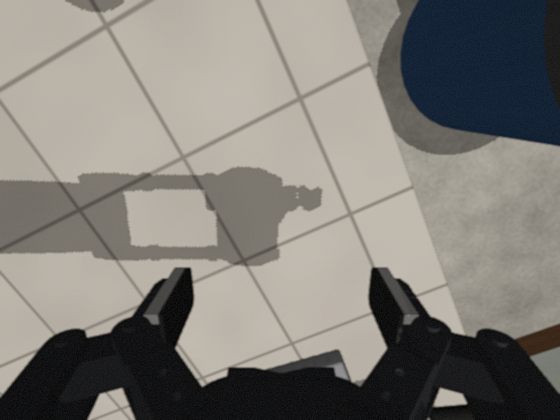

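The move call was refused, so the arm hasn't moved. The wrist picture shows only counter and shadow. I'll retry with every key given.

>>> {"op": "step_arm", "data": {"series": [{"x":-0.65,"y":-0.57,"z":0.0,"ax":0.0,"ay":0.0,"az":0.0,"grip":-1.0}]}}

```text
time: 0.25
tool_pos: [0.3101, 0.5656, 0.2301]
tcp_rot: [-0.69, -3.063, -0.002]
wrist_force: [0.8, -0.2, 0.5]
width: 1.001
grip_force: 0.0
```

>>> {"op": "step_arm", "data": {"series": [{"x":-0.62,"y":-0.54,"z":0.0,"ax":0.0,"ay":0.0,"az":0.0,"grip":-1.0},{"x":-0.62,"y":-0.54,"z":0.0,"ax":0.0,"ay":0.0,"az":0.0,"grip":-1.0},{"x":-0.62,"y":-0.54,"z":0.0,"ax":0.0,"ay":0.0,"az":0.0,"grip":-1.0},{"x":-0.62,"y":-0.54,"z":0.0,"ax":0.0,"ay":0.0,"az":0.0,"grip":-1.0},{"x":-0.62,"y":-0.54,"z":0.0,"ax":0.0,"ay":0.0,"az":0.0,"grip":-1.0},{"x":-0.62,"y":-0.54,"z":0.0,"ax":0.0,"ay":0.0,"az":0.0,"grip":-1.0},{"x":-0.62,"y":-0.54,"z":0.0,"ax":0.0,"ay":0.0,"az":0.0,"grip":-1.0},{"x":-0.62,"y":-0.54,"z":0.0,"ax":0.0,"ay":0.0,"az":0.0,"grip":-1.0},{"x":-0.62,"y":-0.54,"z":0.0,"ax":0.0,"ay":0.0,"az":0.0,"grip":-1.0}]}}

```text
time: 1.15
tool_pos: [0.4756, 0.1806, 0.2311]
tcp_rot: [0.704, 3.061, -0.003]
wrist_force: [-0.2, 0.6, -1.1]
width: 0.998
grip_force: 0.0
```

>>> {"op": "step_arm", "data": {"series": [{"x":-0.62,"y":-0.54,"z":0.0,"ax":0.0,"ay":0.0,"az":0.0,"grip":-1.0},{"x":-0.62,"y":-0.54,"z":0.0,"ax":0.0,"ay":0.0,"az":0.0,"grip":-1.0},{"x":-0.62,"y":-0.54,"z":0.0,"ax":0.0,"ay":0.0,"az":0.0,"grip":-1.0},{"x":-0.62,"y":-0.54,"z":0.0,"ax":0.0,"ay":0.0,"az":0.0,"grip":-1.0},{"x":-0.62,"y":-0.54,"z":0.0,"ax":0.0,"ay":0.0,"az":0.0,"grip":-1.0},{"x":-0.62,"y":-0.54,"z":0.0,"ax":0.0,"ay":0.0,"az":0.0,"grip":-1.0},{"x":-0.62,"y":-0.54,"z":0.0,"ax":0.0,"ay":0.0,"az":0.0,"grip":-1.0},{"x":-0.62,"y":-0.54,"z":0.0,"ax":0.0,"ay":0.0,"az":0.0,"grip":-1.0},{"x":-0.62,"y":-0.54,"z":0.0,"ax":0.0,"ay":0.0,"az":0.0,"grip":-1.0},{"x":-0.62,"y":-0.54,"z":0.0,"ax":0.0,"ay":0.0,"az":0.0,"grip":-1.0},{"x":-0.62,"y":-0.54,"z":0.0,"ax":0.0,"ay":0.0,"az":0.0,"grip":-1.0}]}}

```text
time: 2.25
tool_pos: [0.6365, -0.1914, 0.2306]
tcp_rot: [-0.697, -3.062, -0.002]
wrist_force: [0.3, 0.3, -0.9]
width: 0.999
grip_force: 0.0
```

Run:
```python
from h import *
w=snap('wrist','w1'); s=bot.read_state(); print(s['time'],s['tool_pos'],s['q'].round(2)); print(-np.array(w['R']).T@w['t'])
print('lid knob top px',proj(w,[.635,-.19,.062]))
```

```text
2.3 [ 0.63645186 -0.19091879  0.23088107] [-0.33  0.25  1.63  0.    1.27 -1.45]
[ 0.56161899 -0.15551214  0.37336184]
lid knob top px [280.81077649 184.06476147]
```

View pics/w1.png

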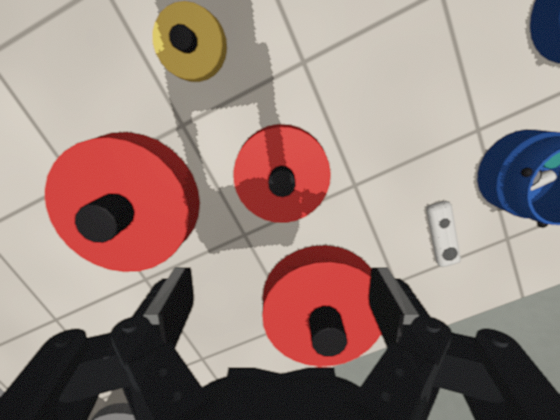

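The wrist view shows B centred at (282,174), with its knob top at about (281,179). My estimate projects to (281,184). I'll refine it with this view.

Run:
```python
from h import *
a=load('s0');b=load('d0');w=load('w1')
W=bbox(w,'red',262,165);print(W)
o=[(a,bbox(a,'red',236,250)),(b,bbox(b,'red',323,260)),(w,W)]
for k in (o,o[2:],o[:2]): x,e=fit(k,LID);print(x,e,proj(w,[x[0],x[1],.062]))
g=w['img'][150:210,250:315].max(2)<70; ys,xs=np.nonzero(g);print(xs.min()+250,xs.max()+250,ys.min()+150,ys.max()+150)
K=[(.015,.0325),(.015,.062)]
print(fit([(w,np.array([xs.min()+249.5,ys.min()+149.5,xs.max()+250.5,ys.max()+150.5]))],K), shift([.635,-.19,.1]))
```

```text
[233.5 124.5 329.5 222.5]
[ 0.63524709 -0.18943632  0.95278055] 0.880055157357674 [281.4009507  184.04474731]
[ 0.63517519 -0.18913213  0.95159997] 0.5231153312086008 [281.63439401 183.86169601]
[ 0.63531401 -0.19006485  0.95489987] 0.7279099380338039 [280.88502335 184.35430265]
269 294 166 196
(array([ 0.63606168, -0.18968949,  0.92771146]), np.float64(0.16722372787438644)) [3.000e-03 2.000e-04 2.618e-01]
```

>>> {"op": "step_arm", "data": {"series": [{"x":0.004,"y":0.0,"z":0.1,"ax":0.0,"ay":0.0,"az":0.0,"grip":-1.0},{"x":0.004,"y":0.0,"z":0.2,"ax":0.0,"ay":0.0,"az":0.0,"grip":-1.0},{"x":0.004,"y":0.0,"z":0.28,"ax":0.0,"ay":0.0,"az":0.0,"grip":-1.0},{"x":0.004,"y":0.0,"z":0.34,"ax":0.0,"ay":0.0,"az":0.0,"grip":-1.0},{"x":0.004,"y":0.0,"z":0.375,"ax":0.0,"ay":0.0,"az":0.0,"grip":-1.0},{"x":0.004,"y":0.0,"z":0.39,"ax":0.0,"ay":0.0,"az":0.0,"grip":-1.0},{"x":0.004,"y":0.0,"z":0.39,"ax":0.0,"ay":0.0,"az":0.0,"grip":-1.0}]}}

```text
time: 3.0
tool_pos: [0.6351, -0.1909, 0.0362]
tcp_rot: [-0.696, -3.063, -0.0]
wrist_force: [-0.4, 0.2, -0.2]
width: 1.004
grip_force: 0.0
```

>>> {"op": "step_arm", "data": {"force": 50, "series": [{"x":0.0,"y":0.0,"z":0.0,"ax":0.0,"ay":0.0,"az":0.0,"grip":1.0},{"x":0.0,"y":0.0,"z":0.0,"ax":0.0,"ay":0.0,"az":0.0,"grip":1.0},{"x":0.0,"y":0.0,"z":0.0,"ax":0.0,"ay":0.0,"az":0.0,"grip":1.0},{"x":0.0,"y":0.0,"z":0.0,"ax":0.0,"ay":0.0,"az":0.0,"grip":1.0},{"x":0.0,"y":0.0,"z":0.0,"ax":0.0,"ay":0.0,"az":0.0,"grip":1.0},{"x":0.0,"y":0.0,"z":0.0,"ax":0.0,"ay":0.0,"az":0.0,"grip":1.0},{"x":0.0,"y":0.0,"z":0.0,"ax":0.0,"ay":0.0,"az":0.0,"grip":1.0},{"x":0.0,"y":0.0,"z":0.0,"ax":0.0,"ay":0.0,"az":0.0,"grip":1.0}]}}

```text
time: 3.8
tool_pos: [0.636, -0.1923, 0.0376]
tcp_rot: [0.697, 3.061, -0.0]
wrist_force: [-1.2, 0.1, 6.0]
width: 0.333
grip_force: 49.1
```

>>> {"op": "step_arm", "data": {"series": [{"x":0.0,"y":0.0,"z":-0.04,"ax":0.0,"ay":0.0,"az":0.0,"grip":1.0},{"x":0.0,"y":0.0,"z":-0.12,"ax":0.0,"ay":0.0,"az":0.0,"grip":1.0},{"x":0.0,"y":0.0,"z":-0.2,"ax":0.0,"ay":0.0,"az":0.0,"grip":1.0},{"x":0.02,"y":0.04,"z":-0.26,"ax":0.0,"ay":0.0,"az":0.0,"grip":1.0},{"x":0.05,"y":0.1,"z":-0.26,"ax":0.0,"ay":0.0,"az":0.0,"grip":1.0},{"x":0.08,"y":0.16,"z":-0.26,"ax":0.0,"ay":0.0,"az":0.0,"grip":1.0},{"x":0.12,"y":0.22,"z":-0.26,"ax":0.0,"ay":0.0,"az":0.0,"grip":1.0},{"x":0.15,"y":0.27,"z":-0.26,"ax":0.0,"ay":0.0,"az":0.0,"grip":1.0},{"x":0.16,"y":0.3,"z":-0.26,"ax":0.0,"ay":0.0,"az":0.0,"grip":1.0},{"x":0.16,"y":0.3,"z":-0.26,"ax":0.0,"ay":0.0,"az":0.0,"grip":1.0}]}}

```text
time: 4.8
tool_pos: [0.6279, -0.0203, 0.1659]
tcp_rot: [-0.693, -3.064, -0.0]
wrist_force: [0.2, -1.6, -0.2]
width: 0.332
grip_force: 49.5
```

Run:
```python
from h import *
w=snap('wrist','w2'); d=snap('side','d2'); s=bot.read_state(); print(s)
print('tub rim px',proj(w,[.617,.163,.075]))
c=np.hstack([w['img'],d['img']])[:,:,::-1]; cv2.imwrite('pics/c2.png',cv2.resize(c,(800,300),interpolation=cv2.INTER_AREA))
```

```text
{'time': 4.9, 'q': array([-7.50801557e-02,  2.24557952e-01,  1.77606962e+00, -9.38197944e-04,
        1.14114200e+00, -1.19836229e+00]), 'joint_vel': array([-0.02161058,  0.00176182, -0.00296204, -0.00048798,  0.00248   ,
        0.00186573]), 'joint_torque': array([ 9.22895987e-01, -4.82146239e+01, -3.53122222e+01,  9.66164377e-02,
        1.71104819e-02,  1.33357328e-02]), 'tool_pos': array([ 0.62813732, -0.02257652,  0.16602712]), 'tcp_rot': array([-6.96492936e-01, -3.06336328e+00,  1.36608093e-03]), 'wrist_force': array([0.94080122, 0.6508614 , 0.04114386]), 'torque': array([-0.04304647,  0.04213959,  0.04831326]), 'grip_force': 49.525179862976074, 'width': 0.3323956650562719}
tub rim px [505.84853535  93.15569305]
```

View pics/c2.png

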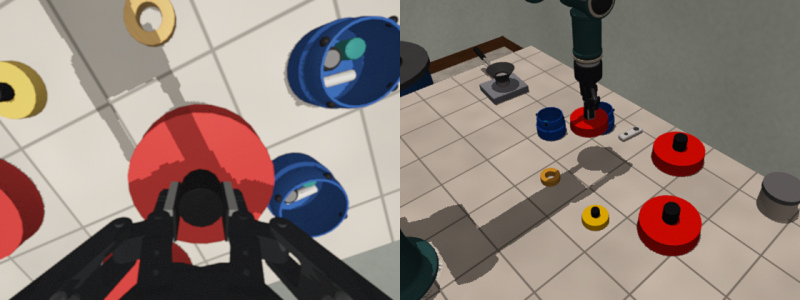

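The lid is held level. In the wrist view tub T1 is at about (480,105) in full-size pixels and clipped at the right edge, so I'll go a little closer to measure its rim.

>>> {"op": "step_arm", "data": {"series": [{"x":0.0,"y":0.08,"z":0.0,"ax":0.0,"ay":0.0,"az":0.0,"grip":1.0},{"x":0.0,"y":0.12,"z":0.0,"ax":0.0,"ay":0.0,"az":0.0,"grip":1.0},{"x":0.0,"y":0.12,"z":0.0,"ax":0.0,"ay":0.0,"az":0.0,"grip":1.0},{"x":0.0,"y":0.12,"z":0.0,"ax":0.0,"ay":0.0,"az":0.0,"grip":1.0}]}}

```text
time: 5.3
tool_pos: [0.654, 0.0312, 0.1659]
tcp_rot: [-0.697, -3.063, 0.002]
wrist_force: [0.7, -1.2, -1.1]
width: 0.335
grip_force: 49.7
```

Run:
```python
from h import *
w=snap('wrist','w3'); s=bot.read_state(); print(s['time'],s['tool_pos'])
u=proj(w,[.617,.163,.075]); print(u,w['fx'])
im=w['img'][:,:,::-1].copy()
q=np.array([proj(w,[.617+.043*np.cos(t),.163+.043*np.sin(t),.075]) for t in T])
for p in q[::3]: cv2.circle(im,tuple(int(v) for v in p.round()),1,(0,255,255),-1)
cv2.imwrite('pics/c3.png',cv2.resize(im[0:240,260:560],None,fx=2.5,fy=2.5,interpolation=cv2.INTER_CUBIC))
```

```text
5.35 [0.65370962 0.03096031 0.16591142]
[425.13345872  90.86835089] 307.88911318286137
```

View pics/c3.png

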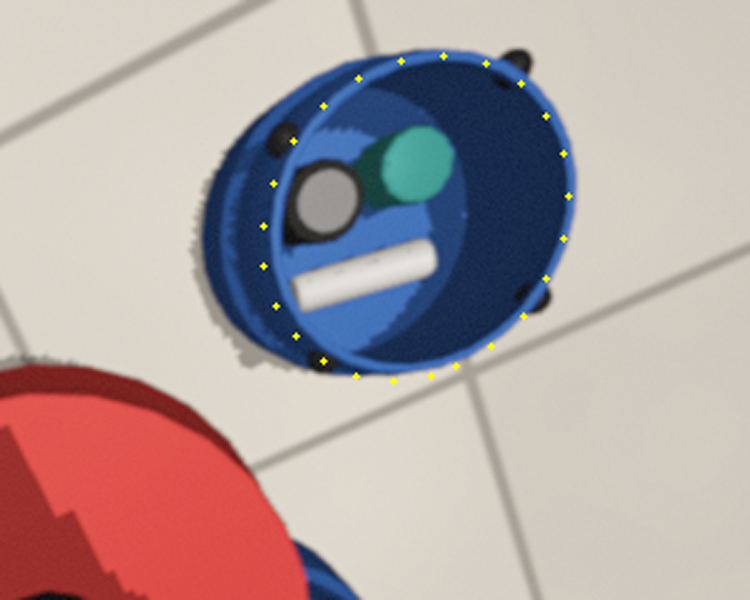

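The rim ellipse spans crop x 273–577 and y 50–375, so it sits slightly right of and above the yellow prediction. I'll fit the tub centre to it.

Run:
```python
from h import *
w=load('w3'); b=np.array([369.2,20,490.8,150])
x,e=fit([(w,b)],[(.043,.075)]); print(x,e)
def f(p,r=None):
    q=np.array([proj(w,[p[0]+p[2]*np.cos(t),p[1]+p[2]*np.sin(t),.075]) for t in T]); return np.r_[q.min(0),q.max(0)]-b
r=least_squares(f,[.617,.163,.043]);print(r.x,r.fun)
# held lid in wrist view: knob offset
s=bot.read_state();M=Ro.from_rotvec(s['tcp_rot']).as_matrix()
W=bbox(w,'red',290,190);print(W)
for X in ([*r.x[:2],.15],): print(shift(X))
```

```text
[0.61719345 0.16622884 0.99537909] 0.3214358869116154
[0.61713688 0.1660825  0.04273788] [-0.32143588  0.28318418  0.31588971 -0.32141176]
[178.5 145.5 383.5 308.5]
[0.183  0.2119 0.0316]
```

>>> {"op": "step_arm", "data": {"series": [{"x":0.07,"y":0.07,"z":0.0,"ax":0.0,"ay":0.0,"az":0.0,"grip":1.0},{"x":0.13,"y":0.15,"z":0.0,"ax":0.0,"ay":0.0,"az":0.0,"grip":1.0},{"x":0.18,"y":0.21,"z":0.0,"ax":0.0,"ay":0.0,"az":0.0,"grip":1.0},{"x":0.18,"y":0.21,"z":0.04,"ax":0.0,"ay":0.0,"az":0.0,"grip":1.0},{"x":0.18,"y":0.21,"z":0.08,"ax":0.0,"ay":0.0,"az":0.0,"grip":1.0},{"x":0.18,"y":0.21,"z":0.11,"ax":0.0,"ay":0.0,"az":0.0,"grip":1.0},{"x":0.18,"y":0.21,"z":0.11,"ax":0.0,"ay":0.0,"az":0.0,"grip":1.0},{"x":0.18,"y":0.21,"z":0.11,"ax":0.0,"ay":0.0,"az":0.0,"grip":1.0}]}}

```text
time: 6.15
tool_pos: [0.6182, 0.1647, 0.1111]
tcp_rot: [-0.699, -3.062, 0.001]
wrist_force: [-0.1, 0.4, -0.5]
width: 0.331
grip_force: 49.8
```

Run:
```python
from h import *
d=snap('side','d4'); s=bot.read_state(); print(s['time'],s['tool_pos'],s['wrist_force']); print(shift([.6165,.1655,.1]))
u=proj(d,[.617,.166,.07]).astype(int); print(u)
cv2.imwrite('pics/c4.png',cv2.resize(d['img'][u[1]-70:u[1]+60,u[0]-80:u[0]+80,::-1],None,fx=4,fy=4,interpolation=cv2.INTER_CUBIC))
```

```text
6.2 [0.61894477 0.16497838 0.11196242] [ 0.08741318  0.32032268 -1.09796551]
[ 0.0049 -0.0012  0.0239]
[208 161]
```

View pics/c4.png

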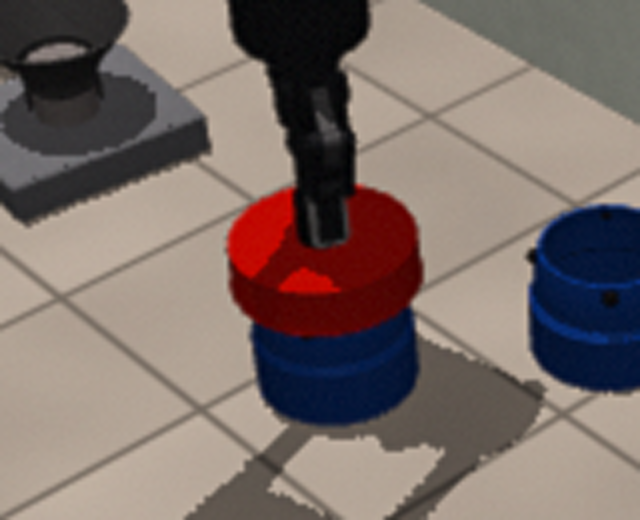

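The lid sits squarely over the tub in the crop, at (325,260). I'll lower it slowly onto the catches.

>>> {"op": "step_arm", "data": {"series": [{"x":0.004,"y":0.0,"z":0.01,"ax":0.0,"ay":0.0,"az":0.0,"grip":1.0},{"x":0.004,"y":0.0,"z":0.02,"ax":0.0,"ay":0.0,"az":0.0,"grip":1.0},{"x":0.004,"y":0.0,"z":0.03,"ax":0.0,"ay":0.0,"az":0.0,"grip":1.0},{"x":0.004,"y":0.0,"z":0.034,"ax":0.0,"ay":0.0,"az":0.0,"grip":1.0},{"x":0.004,"y":0.0,"z":0.034,"ax":0.0,"ay":0.0,"az":0.0,"grip":1.0}]}}

```text
time: 6.7
tool_pos: [0.6174, 0.1662, 0.0947]
tcp_rot: [0.697, 3.061, -0.0]
wrist_force: [2.2, -1.4, 0.4]
width: 0.331
grip_force: 49.9
```

>>> {"op": "step_arm", "data": {"series": [{"x":0.0,"y":0.0,"z":0.006,"ax":0.0,"ay":0.0,"az":0.0,"grip":1.0},{"x":0.0,"y":0.0,"z":0.012,"ax":0.0,"ay":0.0,"az":0.0,"grip":1.0},{"x":0.0,"y":0.0,"z":0.018,"ax":0.0,"ay":0.0,"az":0.0,"grip":1.0},{"x":0.0,"y":0.0,"z":0.022,"ax":0.0,"ay":0.0,"az":0.0,"grip":1.0},{"x":0.0,"y":0.0,"z":0.022,"ax":0.0,"ay":0.0,"az":0.0,"grip":1.0}]}}

```text
time: 7.2
tool_pos: [0.6174, 0.1661, 0.0857]
tcp_rot: [0.697, 3.062, -0.001]
wrist_force: [-2.0, -2.9, 12.9]
width: 0.334
grip_force: 51.5
```

>>> {"op": "step_arm", "data": {"series": [{"x":0.0,"y":0.0,"z":0.003,"ax":0.0,"ay":0.0,"az":0.0,"grip":1.0},{"x":0.0,"y":0.0,"z":0.006,"ax":0.0,"ay":0.0,"az":0.0,"grip":1.0},{"x":0.0,"y":0.0,"z":0.006,"ax":0.0,"ay":0.0,"az":0.0,"grip":1.0}]}}

```text
time: 7.5
tool_pos: [0.6176, 0.1661, 0.0854]
tcp_rot: [0.696, 3.061, -0.0]
wrist_force: [-8.0, -6.8, 26.3]
width: 0.334
grip_force: 52.6
```

Stiff stop at 26 N with the lid origin at about 47.8 mm, so it's home. I'll unload, open and retreat straight up.

>>> {"op": "step_arm", "data": {"series": [{"x":0.0,"y":0.0,"z":-0.006,"ax":0.0,"ay":0.0,"az":0.0,"grip":1.0},{"x":0.0,"y":0.0,"z":-0.007,"ax":0.0,"ay":0.0,"az":0.0,"grip":-1.0},{"x":0.0,"y":0.0,"z":-0.007,"ax":0.0,"ay":0.0,"az":0.0,"grip":-1.0},{"x":0.0,"y":0.0,"z":-0.007,"ax":0.0,"ay":0.0,"az":0.0,"grip":-1.0},{"x":0.0,"y":0.0,"z":-0.007,"ax":0.0,"ay":0.0,"az":0.0,"grip":-1.0},{"x":0.0,"y":0.0,"z":-0.007,"ax":0.0,"ay":0.0,"az":0.0,"grip":-1.0},{"x":0.0,"y":0.0,"z":-0.06,"ax":0.0,"ay":0.0,"az":0.0,"grip":-1.0},{"x":0.0,"y":0.0,"z":-0.14,"ax":0.0,"ay":0.0,"az":0.0,"grip":-1.0},{"x":0.0,"y":0.0,"z":-0.22,"ax":0.0,"ay":0.0,"az":0.0,"grip":-1.0},{"x":0.0,"y":0.0,"z":-0.28,"ax":0.0,"ay":0.0,"az":0.0,"grip":-1.0},{"x":0.0,"y":0.0,"z":-0.28,"ax":0.0,"ay":0.0,"az":0.0,"grip":-1.0}]}}

```text
time: 8.6
tool_pos: [0.62, 0.1675, 0.2269]
tcp_rot: [0.695, 3.054, 0.008]
wrist_force: [1.4, 0.0, 1.1]
width: 0.998
grip_force: 0.0
```

Run:
```python
from h import *
d=snap('side','d5'); w=snap('wrist','w5'); s=bot.read_state(); print(s['time'],s['tool_pos'],s['wrist_force'],s['width'])
u=proj(d,[.617,.166,.07]).astype(int)
B=bbox(d,'red',u[0],u[1]+4); Wb=bbox(w,'red',*proj(w,[.605,.17,.08]).astype(int)); print(B,Wb)
def f(p,h=None):
    h=p[2] if h is None else h; o=[]
    for c,b in((d,B),(w,Wb)):
        q=np.array([proj(c,[p[0]+.0555*np.cos(t),p[1]+.0555*np.sin(t),z+h]) for z in(0,.0315) for t in T]); o+=list(np.r_[q.min(0),q.max(0)]-b)
    return o
r=least_squares(f,[.617,.166,.05]);print(r.x,np.round(r.fun,1))
A=cv2.resize(d['img'][u[1]-70:u[1]+60,u[0]-80:u[0]+80,::-1],(400,325),interpolation=cv2.INTER_CUBIC)
cv2.imwrite('pics/c5.png',np.hstack([A,cv2.resize(w['img'][:,:,::-1],(400,325))]))
```

```text
8.7 [0.61694953 0.16670756 0.22116511] [-0.88658689  0.17749287 -1.06245956] 0.9994497392802286
[185.5 144.5 233.5 183.5] [220.5 127.5 335.5 240.5]
[0.61614307 0.16642863 0.04667938] [-0.8  0.7 -1.1  0.2  0.3  0.2 -0.2  0.7]
```

View pics/c5.png

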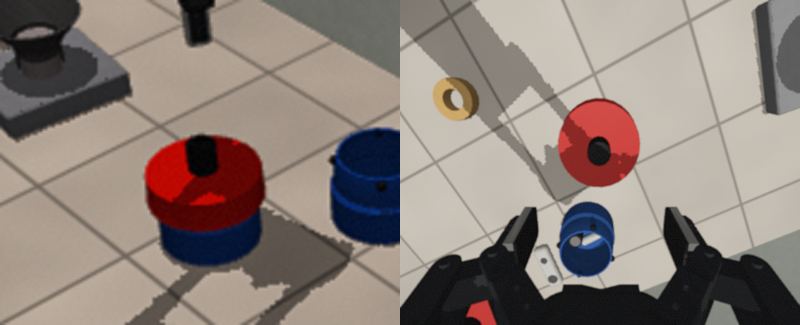

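The side view (205,180) and wrist view (600,142) both show the lid level on the tub. The fitted origin height is 46.7 mm, about 1 mm off axis, and the gripper is clear.

```bash
python3 -c "
from workcell import bot
print(bot.finish_job())"
```

```text
the job is handed in; nothing more can be done
None
```

The red lid is snapped home on the nearer blue tub: the cameras put it at about 47 mm height and 1 mm off axis, level and released. The yellow lid and collar were not touched, and the job was handed in at about 9 s; no verdict was returned.

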